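# Lay out the crispbread board

## Robot

A 6-joint arm with a two-finger parallel gripper is mounted at the origin on the work surface. World frame = base frame: x ahead of the robot, y to its left, z up, the work surface at z = 0. Lengths are in m, angles in rad, forces in N, time in s.
With the tool pointing down it reaches from about 0.3 to 0.95 m from the base axis. Payload 3.1 kg.
Tool frame: the origin (TCP) lies midway between the tips of the shut fingers; the grasp point (between the pads) lies 19 mm behind it; z points along the fingers, y is the line along which they close (so a half turn about z gives the same grasp; the last joint's range is limited). The gripper opens to 85 mm and grips with 20 to 120 N. Pads are 22 mm wide; open, the fingers measure 114 mm over their backs; the gripper's body (76 mm by 85 mm) begins 54 mm behind the grasp point. The pads swing forward as they close: fully open they stand 13 mm farther back than shut.
Start: joints at [-1.196, 0.308, 1.634, -0, 1.2, -0.07], TCP at [0.269, -0.564, 0.231] pointing down, gripper open.
Joint ranges: [-3.06, 3.06], [-0.79, 1.96], [0.05, 2.63], [-1.19, 4.34], [0.05, 2.64], [-2.94, 2.94]. Speed limits (rad/s): [2.79, 2.79, 3.14, 3.14, 3.14, 3.14].

## Interface

Orientations are given as [roll, pitch, yaw] about the fixed x, y, z axes, in that order (R = Rz(yaw) Ry(pitch) Rx(roll)).
In Python, from cell import robot, optics gives the robot as it stands. The module is installed in compiled form; this text tells all that it offers.
- The arm moves only by the shell command python3 -m inch 'ROWS' [FORCE]. ROWS is JSON, a list of rows, each an object with "gripper": the gripper command: -1 is shut, 1 is fully open, values between are in proportion; "translation": the shift along the tool's x, y, z in units of 80 mm (1.0 is 80 mm), a list of three; "spin": the turn about the tool's z in units of 0.5 rad (1.0 is 0.5 rad). A call has 1 to 20 rows; each row is the pose to reach, as a shift and turn from the pose commanded when the call began, along the tool's axes at that moment; what a row does not reach only later rows make up. A row lasts 1/10 s, in which the tool goes at most 50 mm and 8.59 degrees, less where a joint would pass 70% of its speed; a pose out of reach is approached as far as the arm can. A call with a number of a shift or a turn outside -1 to 1 is refused whole. A call with a gripper value outside its range is refused whole. The fingers move at their own pace and stop on an object; FORCE is the grip in N (left out, the last holds). Time passes only in rows, so rows that repeat a pose let the fingers close. It gives the time, the measured TCP pose, the force, the opening and the grip force at its end, in the units of the state.
- robot.read_state(): the state, without advancing time (a new reading comes with each control period).
- optics.capture(name): name is "scene" or "side" or "wrist"; returns (picture, depth): 480x640x3 uint8, blue, green, red; 480x640 float32, m along the optical axis (not along the pixel's ray), 0 where there is no reading.
- optics.camera_info(name): a dict with "intrinsics" (3x3 intrinsics, pixels), "position" and "rotation" of the camera in the world. Camera axes: x right, y down, z forward; pixel columns grow to the right and rows downward; lengths in m; the calibration is good to about 2 mm. A picture is of the moment at which its call begins: read the wrist's pose just before it. camera_info takes no time and is no camera call; for the wrist camera it gives the pose at the moment of the call.
- robot.sign_off(): hands the job in; it is judged then, once.
The state is a dict: "t": time; "qpos": joint angles; "joint_velocities": joint speeds; "effort": joint torques, N m; "tcp_pos": TCP position; "ee_rot": TCP orientation; "force": force on the tool from outside, world axes, zero at the start; "torque": the same for the moment, N m; "width": finger opening in m; "gripper_force": force on a finger pad.
Only numpy, scipy, OpenCV 4.12 (cv2) and the standard library are available. Lean on these libraries where they do the work, as an engineer would, in place of code of your own. Each camera call takes 0.05 s, during which the arm holds its last target. There are 200 camera calls.

## Task

Finish the snack board on the kitchen worktop: pick up the two crispbreads lying on the worktop and straighten the one that lies askew on the dark serving board, so that each of the board's three fields has one crispbread lying flat in its middle, the long sides parallel to the pale strips, in a neat even row. Crispbread breaks, so lay each piece down rather than dropping it, and leave the mug and the jam jar where they stand.

Things in the scene. Friction and masses are not known exactly. Their poses are not given: they have to be found in the camera images.
- board: Dark wooden serving board, 285 mm (own x) x 140 mm (own y) x 16 mm thick, held fast on the worktop (it does not slide). Origin at the centre of its underside, on the worktop, z up. Two pale inlaid strips, 5 mm wide and flush, run across it along its y at x = -47.5 and +47.5 mm and part it into three equal fields. Its x points roughly away from the robot.
- field0 (a point): Middle of the top face of the board's near field (board x = -95 mm). Axes as the board's.
- field1 (a point): Middle of the top face of the board's middle field (board x = 0 mm). Axes as the board's.
- field2 (a point): Middle of the top face of the board's far field (board x = 95 mm). Axes as the board's.
- crispbread_a: Rye crispbread, a stiff flat tan rectangle with rows of small brown dimples, 56 mm (own x) x 105 mm (own y) x 10 mm thick, about 30 g; the three are alike. Origin at the centre of its underside, z up. Starts flat on the worktop to one side of the board.
- crispbread_b: Rye crispbread, a stiff flat tan rectangle with rows of small brown dimples, 56 mm (own x) x 105 mm (own y) x 10 mm thick, about 30 g; the three are alike. Origin at the centre of its underside, z up. Starts flat on the worktop to one side of the board.
- crispbread_c: Rye crispbread, a stiff flat tan rectangle with rows of small brown dimples, 56 mm (own x) x 105 mm (own y) x 10 mm thick, about 30 g; the three are alike. Origin at the centre of its underside, z up. Starts askew on the board, in or near the middle field, flat on its top.
- mug: Blue ceramic mug, 76 mm across, 85 mm high, with a handle to its own +y; origin at the centre of its underside. To be left alone.
- jam_jar: Amber glass jar with a red cap, 64 mm across, 95 mm high; origin at the centre of its underside. To be left alone.
Mind the look-alikes: they are no part of the job. Leave any turquoise or yellow look-alike of the crispbread_c alone. What is shaped like the crispbread_a but yellow is not meant.

How it is judged:
By the outcome, as a careful person would: the job done as asked, in the order asked, and still so for the second after the job is handed in, with the robot touching nothing.
It also fails if it takes over 72 s, if anything falls off the work surface, if the arm or the gripper's body presses on something with over 40 N, if the wrist force passes 120 N, or if a joint passes its speed limit or range.

## Working session

There is one attempt and no reset: what is moved stays moved. The work goes in short steps, Python scripts to look and compute and a shell command to move; the robot and the scene stay as the last step left them, time stands still between calls to the robot, and variables do not carry over. Pictures are saved under pics/ and viewed, at most 11 in all, crops included, and the job is handed in when it is done.

```bash
mkdir -p pics
python3 - <<'E'
from cell import robot, optics
import cv2,numpy as np
s=robot.read_state(); print(s)
for n in ["scene","side"]:
    p,d=optics.capture(n); cv2.imwrite(f"pics/{n}0.png",p); np.savez(f"{n}0.npz",p=p,d=d)
    print(n,optics.camera_info(n))
print(optics.camera_info("wrist"))
E
```

```text
{'t': 0.0, 'qpos': array([-1.19570333e+00,  3.09029347e-01,  1.63523579e+00,  2.14189995e-05,
        1.19969879e+00, -6.97043935e-02]), 'joint_velocities': array([ 2.02455970e-03,  2.49376354e-03,  4.67767867e-04, -1.86672022e-03,
        8.75207637e-05,  8.03152119e-04]), 'effort': array([-3.71013300e-05, -4.15258992e+01, -2.76665890e+01,  3.26278303e-05,
        1.01854879e-02,  1.19226425e-05]), 'tcp_pos': array([ 0.26858872, -0.56340457,  0.23000847]), 'ee_rot': array([-3.13922853e+00, -1.85048420e-04,  4.44789383e-01]), 'force': array([-0.3344076 ,  0.11704443, -1.15820171]), 'torque': array([-0.03564922, -0.04647405, -0.04602064]), 'gripper_force': 0.0, 'width': 0.08553376450388328}
scene {'intrinsics': array([[558.59870284,   0.        , 314.85459939],
       [  0.        , 558.59870284, 239.33949308],
       [  0.        ,   0.        ,   1.        ]]), 'position': array([1.31088797, 0.34051075, 0.84269681]), 'rotation': array([-2.33591075e+00,  2.15399471e-03,  1.95960982e+00])}
side {'intrinsics': array([[473.98963604,   0.        , 320.56145573],
       [  0.        , 473.98963604, 236.04105533],
       [  0.        ,   0.        ,   1.        ]]), 'position': array([0.32831192, 0.70588258, 0.71447382]), 'rotation': array([-2.30136379,  0.01907115, -2.84922623])}
{'intrinsics': array([[370.26648002,   0.        , 319.64282926],
       [  0.        , 370.26648002, 243.05691111],
       [  0.        ,   0.        ,   1.        ]]), 'position': array([ 0.33492342, -0.53184637,  0.37330372]), 'rotation': array([ 2.84629712e+00,  2.71098577e-03, -1.12744904e+00])}
```

View pics/scene0.png

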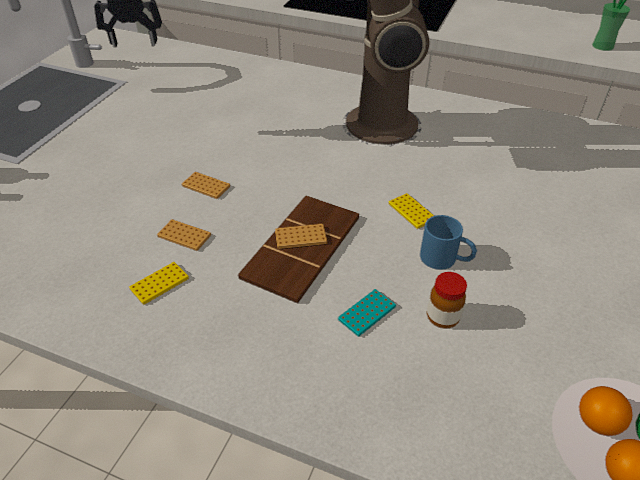

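View pics/side0.png

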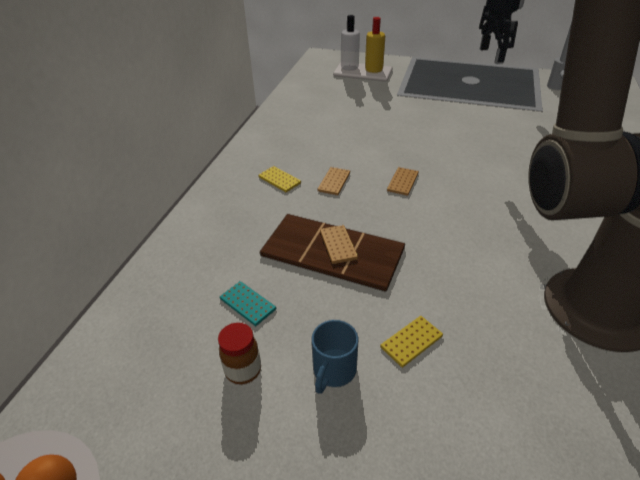

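The scene view shows tan pieces at (206,185), (184,234) and one on the board at (301,236). The look-alikes are yellow at (160,282) and (412,210), and turquoise at (367,312). The tan ones fit the description.

```bash
cat > h.py <<'E'
import cv2,numpy as np
from scipy.spatial.transform import Rotation as R
from cell import robot, optics
def cast(ci,px,z):
    K=ci["intrinsics"]; M=R.from_euler("xyz",ci["rotation"]).as_matrix()
    px=np.atleast_2d(px).astype(float)
    d=np.c_[(px[:,0]-K[0,2])/K[0,0],(px[:,1]-K[1,2])/K[1,1],np.ones(len(px))]@M.T
    o=np.array(ci["position"]); return (o+d*((z-o[2])/d[:,2])[:,None])[:,:2]
def blobs(p,lo,hi,amin):
    m=cv2.inRange(cv2.cvtColor(p,cv2.COLOR_BGR2HSV),np.array(lo),np.array(hi))
    m=cv2.morphologyEx(m,cv2.MORPH_CLOSE,np.ones((5,5)))
    cs,_=cv2.findContours(m,cv2.RETR_EXTERNAL,cv2.CHAIN_APPROX_NONE)
    return [c[:,0] for c in cs if cv2.contourArea(c)>amin]
def rect(ci,c,z):
    (x,y),(w,h),a=cv2.minAreaRect((cast(ci,c,z)*1000).astype(np.float32))
    if w>h: w,h,a=h,w,a+90   # a: direction of the short side, deg
    a=(a+90)%180-90
    return round(x,1),round(y,1),round(w,1),round(h,1),round(a,1)
TAN=((8,110,100),(20,230,255)); YEL=((22,150,120),(34,255,255)); DARK=((0,40,10),(20,255,95))
E
python3 - <<'E'
from h import *
for n in ["scene","side"]:
    p=np.load(n+"0.npz")["p"]; ci=optics.camera_info(n); print(n)
    for nm,r,a in(("tan",TAN,200),("yel",YEL,200),("dark",DARK,2500)):
        for c in blobs(p,*r,a):
            m=c.mean(0).round()
            print(nm,m,len(c),*[rect(ci,c,z) for z in (.01,.016,.026)])
p=np.load("scene0.npz")["p"]
hsv=cv2.cvtColor(p,cv2.COLOR_BGR2HSV)
for u,v in((206,185),(184,234),(301,236),(300,223),(290,257),(330,215),(160,282)): print(u,v,np.median(hsv[v-3:v+4,u-3:u+4].reshape(-1,3),0))
cv2.imwrite("pics/crop.png",cv2.resize(p[150:350,110:450],None,fx=2.3,fy=2.3,interpolation=cv2.INTER_CUBIC))
E
```

```text
scene
tan [441. 301.] 72 (574.7, 294.5, 35.0, 54.5, -26.3) (580.0, 294.8, 34.8, 54.1, -26.3) (588.8, 295.4, 34.3, 53.4, -26.3)
tan [184. 235.] 116 (601.5, -260.7, 60.3, 108.1, -2.8) (606.6, -256.3, 59.8, 107.3, -2.8) (615.1, -249.1, 59.1, 106.0, -2.8)
tan [300. 242.] 277 (515.6, -13.9, 122.8, 138.9, -5.4) (521.3, -11.4, 121.9, 137.9, -5.4) (530.9, -7.1, 120.4, 136.3, -5.4)
tan [206. 185.] 101 (432.3, -305.2, 61.1, 108.5, -6.0) (438.6, -300.6, 60.6, 107.8, -6.0) (449.2, -292.8, 59.9, 106.5, -6.0)
yel [158. 283.] 134 (740.3, -231.8, 60.8, 104.5, 64.1) (744.4, -227.6, 60.3, 103.8, 64.1) (751.2, -220.8, 59.6, 102.5, 64.1)
yel [411. 210.] 96 (336.6, 177.5, 60.6, 108.4, -34.7) (343.6, 178.7, 60.1, 107.6, -34.7) (355.3, 180.6, 59.4, 106.3, -34.7)
dark [300. 245.] 415 (532.2, -10.3, 144.3, 293.8, 84.1) (537.8, -7.8, 143.3, 291.6, 84.1) (547.1, -3.5, 141.6, 288.1, 84.1)
dark [389.  69.] 417 (-379.8, -76.6, 246.8, 998.4, -74.8) (-367.6, -73.6, 245.0, 991.2, -74.8) (-347.3, -68.6, 242.1, 979.2, -74.8)
side
tan [ 45. 469.] 126 (806.1, 546.4, 34.0, 79.8, -73.7) (802.0, 547.7, 33.7, 79.1, -73.7) (
[... 381 characters left out ...]
7.7, 52.1, 100.1, -2.8)
yel [411. 340.] 121 (332.0, 177.1, 53.3, 102.7, -34.8) (332.0, 181.6, 52.8, 101.8, -34.8) (331.9, 189.1, 52.1, 100.3, -34.8)
yel [279. 178.] 80 (736.5, -230.5, 52.0, 99.1, 64.1) (733.0, -222.5, 51.6, 98.2, 64.1) (727.2, -209.2, 50.8, 96.8, 64.1)
dark [336. 251.] 417 (532.1, -9.7, 150.5, 288.0, 84.5) (530.4, -3.6, 149.2, 285.5, 84.5) (527.5, 6.6, 147.1, 281.4, 84.5)
dark [589. 178.] 1126 (-97.2, -1006.0, 271.5, 2228.6, -9.6) (-93.6, -991.4, 269.1, 2209.7, -9.6) (-87.5, -967.1, 265.3, 2178.0, -9.6)
206 185 [ 17. 169. 171.]
184 234 [ 17. 169. 171.]
301 236 [ 18. 169. 171.]
300 223 [ 14. 160. 105.]
290 257 [ 13. 159.  75.]
330 215 [ 11. 174.  76.]
160 282 [ 26. 255. 190.]
```

View pics/crop.png

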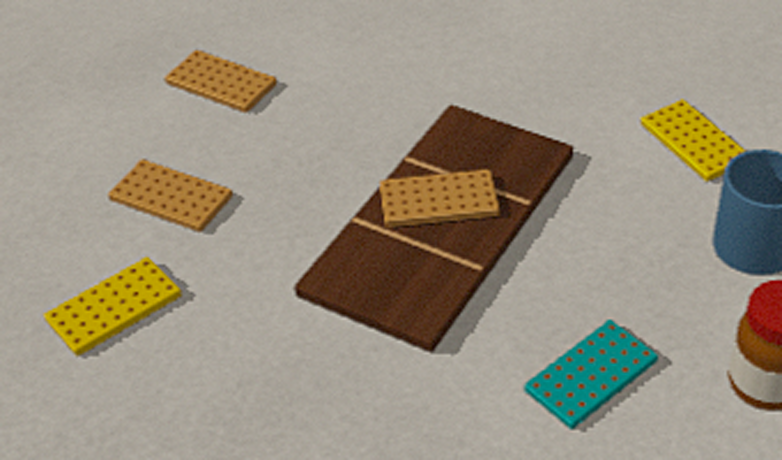

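All three tan pieces are confirmed in the crop. They measure about 56x105 mm at z=10 mm, at (430,-305) and (599,-260), plus c on the board. I'll go above the near one.

```bash
cat >> h.py <<'E'
def go(x,y,z,yawdeg):
    "shift (units, tool axes) and spin needed from the measured pose"
    s=robot.read_state(); M=R.from_euler("xyz",s["ee_rot"]).as_matrix()
    d=M.T@(np.array([x,y,z])-s["tcp_pos"])/.08
    sp=-((np.deg2rad(yawdeg)-s["ee_rot"][2]+np.pi)%(2*np.pi)-np.pi)/.5
    print("go",d.round(3),"spin",round(sp,3),"tcp",s["tcp_pos"].round(4),"yaw",np.rad2deg(s["ee_rot"][2]).round(2),"t",round(s["t"],2))
E
M='[{"gripper":1,"translation":[0.8,-0.51,0],"spin":0},{"gripper":1,"translation":[0.8,-0.51,0],"spin":0}]'
python3 -m inch '[{"gripper":1,"translation":[0.8,-0.51,0],"spin":0},{"gripper":1,"translation":[0.8,-0.51,0],"spin":0}]'
python3 -m inch '[{"gripper":1,"translation":[0.8,-0.51,0],"spin":0},{"gripper":1,"translation":[0.8,-0.51,0],"spin":0}]'
python3 -m inch '[{"gripper":1,"translation":[0.8,-0.51,0],"spin":0},{"gripper":1,"translation":[0.8,-0.51,0],"spin":0}]'
python3 -m inch '[{"gripper":1,"translation":[0.8,-0.51,0],"spin":0},{"gripper":1,"translation":[0.8,-0.51,0],"spin":0}]'
python3 -m inch '[{"gripper":1,"translation":[0,0,0],"spin":-1},{"gripper":1,"translation":[0,0,0],"spin":-1},{"gripper":1,"translation":[0,0,0],"spin":-1},{"gripper":1,"translation":[0,0,0],"spin":-1}]'
python3 -m inch '[{"gripper":1,"translation":[0,0,0],"spin":-1},{"gripper":1,"translation":[0,0,0],"spin":-1},{"gripper":1,"translation":[0,0,0],"spin":-1},{"gripper":1,"translation":[0,0,0],"spin":-1},{"gripper":1,"translation":[0,0,0],"spin":-1}]'
python3 - <<'E'
from h import *
go(.430,-.3055,.1,84.4)
ci=optics.camera_info("wrist"); p,d=optics.capture("wrist"); cv2.imwrite("pics/w1.png",p)
for c in blobs(p,(8,110,110),(21,230,255),400): print(c.mean(0).round(),c.min(0),c.max(0),rect(ci,c,.01))
E
```

```text
t: 0.3
tcp_pos: [0.3095, -0.4975, 0.2302]
ee_rot: [-3.139, -0.001, 0.444]
force: [0.2, -0.2, -0.2]
width: 0.0853
gripper_force: 0.0
t: 0.5
tcp_pos: [0.3502, -0.4323, 0.2304]
ee_rot: [-3.139, -0.001, 0.446]
force: [0.0, -0.4, 0.3]
width: 0.0853
gripper_force: 0.0
t: 0.7
tcp_pos: [0.3904, -0.3679, 0.2306]
ee_rot: [-3.139, -0.001, 0.446]
force: [-0.2, 0.2, 0.5]
width: 0.0854
gripper_force: 0.0
t: 0.9
tcp_pos: [0.4306, -0.3037, 0.2307]
ee_rot: [-3.14, -0.001, 0.446]
force: [0.1, -0.9, 0.3]
width: 0.0857
gripper_force: 0.0
t: 1.3
tcp_pos: [0.4295, -0.3062, 0.2307]
ee_rot: [-3.14, -0.0, 0.949]
force: [0.4, 0.1, 0.5]
width: 0.0854
gripper_force: 0.0
t: 1.8
tcp_pos: [0.4294, -0.3064, 0.2308]
ee_rot: [-3.141, -0.001, 1.445]
force: [0.6, -0.4, 0.3]
width: 0.0854
gripper_force: 0.0
go [0.012 0.007 1.634] spin -0.057 tcp [ 0.4294 -0.3064  0.2308] yaw 82.77 t 1.8
[319. 208.] [290 158] [346 259] (427.2, -308.7, 54.3, 102.9, -6.1)
[491. 139.] [461  82] [523 198] (597.4, -264.1, 54.0, 103.2, -3.0)
```

View pics/w1.png

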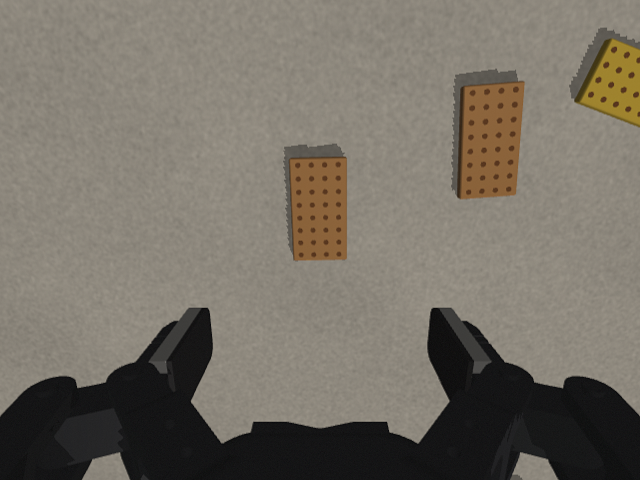

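```bash
python3 -m inch '[{"gripper":0.6,"translation":[0,-0.02,1],"spin":-0.05},{"gripper":0.6,"translation":[0,-0.02,1],"spin":-0.05}]' 25 | grep tcp
python3 -m inch '[{"gripper":0.6,"translation":[0,0,1],"spin":0},{"gripper":0.6,"translation":[0,0,1],"spin":0}]' | grep tcp
python3 -m inch '[{"gripper":0.6,"translation":[0,0,0.3],"spin":0},{"gripper":0.6,"translation":[0,0,0.6],"spin":0},{"gripper":0.6,"translation":[0,0,0.75],"spin":0},{"gripper":0.6,"translation":[0,0,0.9],"spin":0},{"gripper":0.6,"translation":[0,0,0.9],"spin":0}]'
python3 -m inch '[{"gripper":0.2,"translation":[0,0,0],"spin":0},{"gripper":0.0,"translation":[0,0,0],"spin":0},{"gripper":0.0,"translation":[0,0,0],"spin":0},{"gripper":0.0,"translation":[0,0,0],"spin":0},{"gripper":0,"translation":[0,0,0],"spin":0}]'
```

```text
tcp_pos: [0.4276, -0.3061, 0.1496]
tcp_pos: [0.4264, -0.3051, 0.0681]
t: 2.75
tcp_pos: [0.4274, -0.3059, -0.0019]
ee_rot: [-3.14, -0.001, 1.469]
force: [-0.3, 0.2, 0.4]
width: 0.0683
gripper_force: 0.0
t: 3.25
tcp_pos: [0.4287, -0.3069, 0.0]
ee_rot: [3.14, 0.001, 1.47]
force: [1.0, 1.7, 2.9]
width: 0.0553
gripper_force: 27.4
```

```bash
python3 -m inch '[{"gripper":0,"translation":[0,0,-0.3],"spin":0},{"gripper":0,"translation":[0,0,-1],"spin":0},{"gripper":0,"translation":[0,0,-1],"spin":0}]' | grep -E "width|tcp"
python3 -m inch '[{"gripper":0,"translation":[0.5,0.2,-0.9],"spin":0},{"gripper":0,"translation":[1,0.2,-0.9],"spin":0},{"gripper":0,"translation":[1,0.2,-0.9],"spin":0}]' | grep tcp
python3 -m inch '[{"gripper":0,"translation":[0.6,0.3,-0.5],"spin":0},{"gripper":0,"translation":[1,0.3,-0.5],"spin":0},{"gripper":0,"translation":[1,0.3,-0.5],"spin":0},{"gripper":0,"translation":[1,0.3,-0.5],"spin":0},{"gripper":0,"translation":[1,0.3,-0.5],"spin":0}]'
python3 - <<'E'
from h import *
ci=optics.camera_info("wrist"); p,d=optics.capture("wrist"); cv2.imwrite("pics/w2.png",p)
np.savez("w2.npz",p=p,**{k:v for k,v in ci.items()})
for c in blobs(p,(8,110,110),(21,230,255),1500): print("tan",c.mean(0).round(),c.min(0),c.max(0),rect(ci,c,.026))
for c in blobs(p,(0,40,10),(21,255,125),5000): print("dark",c.mean(0).round(),c.min(0),c.max(0),rect(ci,c,.016))
go(.4385,.0024,.2,84.3)
E
```

```text
tcp_pos: [0.4318, -0.3096, 0.0846]
width: 0.0551
tcp_pos: [0.4541, -0.2268, 0.154]
t: 4.35
tcp_pos: [0.483, -0.1518, 0.19]
ee_rot: [-3.139, 0.0, 1.47]
force: [-1.3, 0.3, -0.8]
width: 0.0553
gripper_force: 27.1
tan [455. 307.] [422 267] [481 362] (591.5, -254.1, 51.9, 98.3, -3.0)
tan [320. 308.] [245 201] [394 427] (471.6, -250.1, 127.0, 233.4, -5.9)
tan [365.  61.] [282   0] [433 127] (521.4, -34.4, 87.6, 109.6, 84.2)
dark [302. 275.] [244 197] [395 421] (473.1, -250.3, 135.6, 236.7, -5.8)
dark [376.  68.] [176   0] [555 130] (528.1, -34.8, 92.9, 283.2, 84.1)
go [ 1.864 -0.75  -0.123] spin -0.005 tcp [ 0.483  -0.1521  0.19  ] yaw 84.16 t 4.4
```

View pics/w2.png

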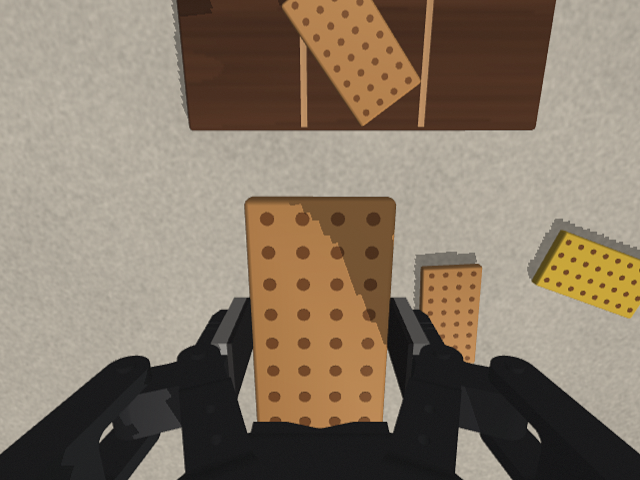

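The held piece is straight in the fingers. c's corner at (282,3) crosses the near strip at x≈303, so I'll lay this piece in the far field first.

Run:
```python
from h import *
f=np.load("w2.npz"); ci={k:f[k] for k in("intrinsics","position","rotation")}
print("corners",(cast(ci,[(190,129),(536,129),(303.5,127),(422,127),(304,50),(427,50)],.016)*1000).round(1).tolist())
for n in("scene","side"):
    q=np.load(n+"0.npz")["p"]; c2=optics.camera_info(n)
    hsv=cv2.cvtColor(q,cv2.COLOR_BGR2HSV)
    m=cv2.inRange(hsv,np.array((8,110,135)),np.array((21,230,255)))
    m=cv2.morphologyEx(cv2.morphologyEx(m,cv2.MORPH_CLOSE,np.ones((3,3))),cv2.MORPH_OPEN,np.ones((5,5)))
    for c in cv2.findContours(m,cv2.RETR_EXTERNAL,cv2.CHAIN_APPROX_NONE)[0]:
        c=c[:,0]
        if 290<c[:,0].mean()<350 and len(c)>40: print(n,c.mean(0),rect(c2,c,.026))
    # board top corners: cleaned dark quad
    for c in blobs(q,*DARK,2500):
        if 290<c[:,0].mean()<350:
            a=cv2.approxPolyDP(c,8,True)[:,0]; print(a.tolist(),(cast(c2,a,.016)*1000).round().tolist())
```

```text
corners [[383.7, -65.8], [665.4, -94.8], [476.4, -73.8], [572.7, -83.7], [483.3, -17.4], [577.8, -27.2]]
scene [299.89312977 234.29770992] (518.4, -21.0, 65.0, 104.6, 30.3)
[[357, 213], [305, 196], [279, 226], [323, 223], [326, 243], [277, 248], [274, 232], [239, 278], [298, 302]] [[400.0, 68.0], [389.0, -64.0], [505.0, -76.0], [460.0, 9.0], [516.0, 39.0], [569.0, -51.0], [527.0, -78.0], [675.0, -85.0], [687.0, 48.0]]
side [338.34285714 242.79047619] (519.9, -19.3, 57.5, 101.9, 31.5)
side [333.5890411  180.05479452] (592.1, -239.3, 50.4, 97.0, -2.6)
[[260, 250], [385, 291], [404, 243], [346, 229], [357, 256], [332, 261], [320, 228], [333, 225], [287, 214]] [[678.0, 41.0], [398.0, 83.0], [385.0, -64.0], [518.0, -75.0], [474.0, 3.0], [520.0, 31.0], [575.0, -63.0], [549.0, -80.0], [664.0, -90.0]]
```

```bash
python3 -m inch '[{"gripper":0,"translation":[0.5,0.5,0.2],"spin":0},{"gripper":0,"translation":[0.8,0.8,0.4],"spin":0},{"gripper":0,"translation":[0.8,0.8,0.4],"spin":0},{"gripper":0,"translation":[0.8,0.8,0.4],"spin":0},{"gripper":0,"translation":[0.8,0.8,0.4],"spin":0}]' | grep tcp
python3 -m inch '[{"gripper":0,"translation":[0.4,0.4,0.2],"spin":0},{"gripper":0,"translation":[0.8,0.8,0.4],"spin":0},{"gripper":0,"translation":[0.8,0.8,0.4],"spin":0},{"gripper":0,"translation":[0.8,0.8,0.4],"spin":0},{"gripper":0,"translation":[0.8,0.8,0.4],"spin":0}]' | grep tcp
python3 - <<'E'
from h import *
go(.6275,-.0186,.07,84.2)
ci=optics.camera_info("wrist"); p,d=optics.capture("wrist"); cv2.imwrite("pics/w3.png",p)
np.savez("w3.npz",p=p,**ci)
E
```

```text
tcp_pos: [0.5532, -0.0954, 0.1589]
tcp_pos: [0.6236, -0.0383, 0.128]
go [0.251 0.023 0.725] spin -0.002 tcp [ 0.6236 -0.0383  0.128 ] yaw 84.14 t 5.4
```

View pics/w3.png

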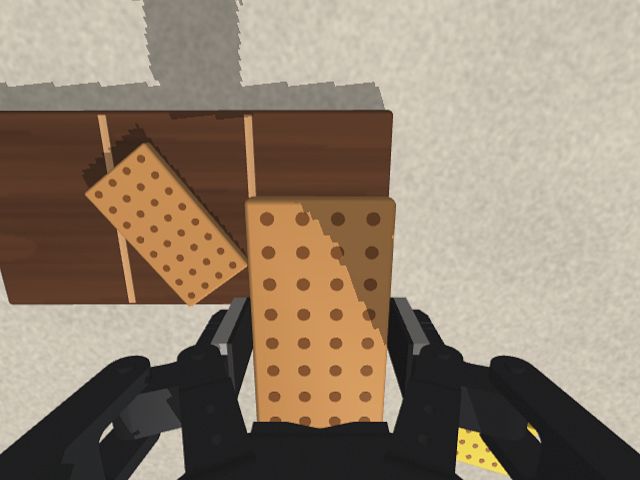

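Run:
```python
from h import *
f=np.load("w3.npz"); ci={k:f[k] for k in("intrinsics","position","rotation")}
print("far edge,corner,strip tops,strip1 bottom,near edge",(cast(ci,[(20,112),(392,111),(102,115),(249,115),(131,302),(10,303)],.016)*1000).round(1).tolist())
print("c corners",(cast(ci,[(85,193),(147,142),(247,265),(192,305)],.026)*1000).round(1).tolist())
b=cast(ci,[(246,200),(395,200)],.138)*1000; print("held front edge (z~.138)",b.round(1).tolist())
```

```text
far edge,corner,strip tops,strip1 bottom,near edge [[437.8, 67.1], [678.3, 42.7], [490.3, 59.8], [585.5, 49.9], [475.4, -73.2], [384.1, -64.5]]
c corners [[471.1, 12.1], [519.9, 39.9], [570.0, -49.4], [525.1, -75.9]]
held front edge (z~.138) [[601.2, 14.4], [655.0, 8.8]]
```

```bash
python3 -m inch '[{"gripper":0,"translation":[0.24,0.01,0.4],"spin":0},{"gripper":0,"translation":[0.24,0.01,0.8],"spin":0},{"gripper":0,"translation":[0.24,0.01,1],"spin":0},{"gripper":0,"translation":[0.24,0.01,1],"spin":0}]' | grep tcp
python3 -m inch '[{"gripper":0,"translation":[0,0,0.1],"spin":0},{"gripper":0,"translation":[0,0,0.2],"spin":0},{"gripper":0,"translation":[0,0,0.28],"spin":0},{"gripper":0,"translation":[0,0,0.34],"spin":0},{"gripper":0,"translation":[0,0,0.38],"spin":0},{"gripper":0,"translation":[0,0,0.38],"spin":0},{"gripper":0,"translation":[0,0,0.38],"spin":0}]'
```

```text
tcp_pos: [0.6241, -0.0186, 0.0451]
t: 6.55
tcp_pos: [0.6272, -0.0179, 0.0169]
ee_rot: [3.141, 0.0, 1.47]
force: [-0.8, -1.3, 0.4]
width: 0.055
gripper_force: 27.1
```

```bash
python3 -m inch '[{"gripper":0,"translation":[-0.015,0,0.01],"spin":0},{"gripper":0,"translation":[-0.015,0,0.02],"spin":0},{"gripper":0,"translation":[-0.015,0,0.02],"spin":0}]'
python3 -m inch '[{"gripper":0.1,"translation":[0,0,0],"spin":0},{"gripper":0.5,"translation":[0,0,0],"spin":0},{"gripper":0.6,"translation":[0,0,0],"spin":0},{"gripper":0.6,"translation":[0,0,0],"spin":0}]'
python3 -m inch '[{"gripper":0.6,"translation":[0,0,-0.2],"spin":0},{"gripper":0.6,"translation":[0,0,-0.6],"spin":0},{"gripper":0.6,"translation":[0,0,-1],"spin":0},{"gripper":0.6,"translation":[0,0,-1],"spin":0}]' | grep tcp
python3 -m inch '[{"gripper":0.6,"translation":[-0.5,-0.5,-0.6],"spin":0.5},{"gripper":0.6,"translation":[-1,-1,-1],"spin":1},{"gripper":0.6,"translation":[-1,-1,-1],"spin":1},{"gripper":0.6,"translation":[-1,-1,-1],"spin":1},{"gripper":0.6,"translation":[-1,-1,-1],"spin":1},{"gripper":0.6,"translation":[-1,-1,-1],"spin":1}]' | grep tcp
python3 - <<'E'
from h import *
ci=optics.camera_info("wrist"); p,d=optics.capture("wrist"); cv2.imwrite("pics/w4.png",p)
np.savez("w4.npz",p=p,**ci)
for c in blobs(p,(8,110,130),(21,230,255),1500): print("tan",c.mean(0).round(),c.min(0),c.max(0),rect(ci,c,.026))
go(.519,-.02,.1,121-.5)
E
```

```text
t: 6.85
tcp_pos: [0.6273, -0.0193, 0.016]
ee_rot: [3.141, 0.0, 1.47]
force: [-1.3, 0.1, 4.0]
width: 0.0553
gripper_force: 27.5
t: 7.25
tcp_pos: [0.6267, -0.019, 0.0148]
ee_rot: [-3.141, -0.0, 1.47]
force: [-0.1, -0.3, 0.1]
width: 0.0684
gripper_force: 0.0
tcp_pos: [0.6319, -0.0195, 0.102]
tcp_pos: [0.5392, -0.0905, 0.1753]
tan [478. 325.] [428 278] [522 371] (597.4, -251.5, 49.5, 98.2, -2.9)
tan [268. 150.] [174  31] [350 247] (525.1, -11.7, 111.7, 130.5, -5.5)
tan [365.  80.] [299   0] [428 165] (626.6, -21.2, 54.7, 105.0, -5.9)
go [ 0.582 -0.703  0.937] spin -2.264 tcp [ 0.5392 -0.0902  0.1749] yaw 55.65 t 8.3
```

View pics/w4.png

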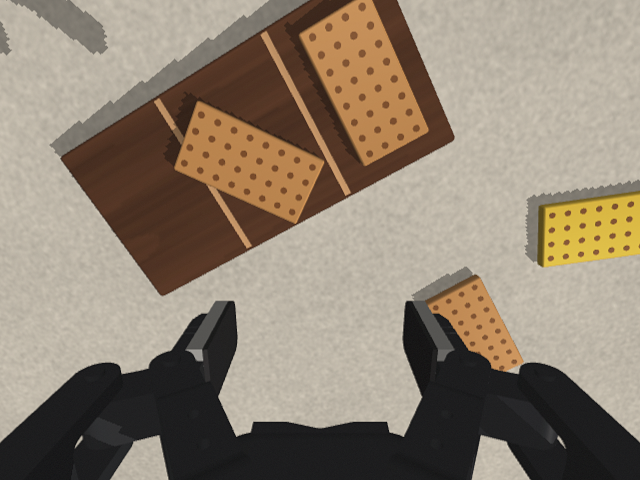

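Run:
```python
from h import *
f=np.load("w4.npz"); ci={k:f[k] for k in("intrinsics","position","rotation")}
b=cast(ci,[(162,295),(454,139),(62,157)],.016)*1000; print("board near-right, far-right, near-left",b.round(1).tolist())
u=(b[1]-b[0]); print("len,yaw",np.linalg.norm(u),np.rad2deg(np.arctan2(u[1],u[0])),np.linalg.norm(b[2]-b[0]))
print("centre",((b[1]+b[2])/2).round(1))
s=cast(ci,[(157,101),(249,246),(264,33),(348,193)],.016)*1000; print("strips",s.round(1).tolist(),s.mean(0).round(1))
c=cast(ci,[(174,168),(199,101),(324,159),(297,222)],.026)*1000
print("c",c.mean(0).round(1),(c-np.roll(c,1,0)).round(1).tolist())
```

```text
board near-right, far-right, near-left [[384.8, -65.3], [663.6, -94.2], [399.3, 70.4]]
len,yaw 280.3220779632498 -5.9076378395001505 136.53687399804232
centre [531.5 -11.9]
strips [[489.8, 59.0], [476.8, -72.9], [585.2, 49.8], [571.6, -82.7]] [530.8 -11.7]
c [521.3 -18.8] [[-53.8, 89.2], [47.4, 26.6], [52.6, -86.9], [-46.2, -28.9]]
```

```bash
python3 -m inch '[{"gripper":0.6,"translation":[0,0,0],"spin":-1},{"gripper":0.6,"translation":[0,0,0],"spin":-1},{"gripper":0.6,"translation":[0,0,0],"spin":-1},{"gripper":0.6,"translation":[0,0,0],"spin":-1}]' | grep tcp
python3 -m inch '[{"gripper":0.6,"translation":[0,0,0],"spin":-1},{"gripper":0.6,"translation":[0,0,0],"spin":-1},{"gripper":0.6,"translation":[0,0,0],"spin":-1},{"gripper":0.6,"translation":[0,0,0],"spin":-1},{"gripper":0.6,"translation":[0,0,0],"spin":-1}]' | grep tcp
python3 - <<'E'
from h import *
go(.5205,-.0185,.014,121)
E
```

```text
tcp_pos: [0.5393, -0.0899, 0.1743]
tcp_pos: [0.5393, -0.0899, 0.1743]
go [0.911 0.135 2.005] spin -0.281 tcp [ 0.5393 -0.0899  0.1743] yaw 112.95 t 9.2
```

```bash
python3 -m inch '[{"gripper":0.6,"translation":[0.5,0.1,0.5],"spin":-0.28},{"gripper":0.6,"translation":[0.92,0.15,1],"spin":-0.28},{"gripper":0.6,"translation":[0.92,0.15,1],"spin":-0.28},{"gripper":0.6,"translation":[0.92,0.15,1],"spin":-0.28},{"gripper":0.6,"translation":[0.92,0.15,1],"spin":-0.28}]' | grep -E "tcp|rot"
python3 - <<'E'
from h import *
go(.521,-.017,.0145,121)
ci=optics.camera_info("wrist"); p,d=optics.capture("wrist"); cv2.imwrite("pics/w5.png",p)
E
```

```text
tcp_pos: [0.5234, -0.0186, 0.0962]
ee_rot: [3.14, 0.002, 2.11]
go [ 0.034 -0.017  1.021] spin -0.003 tcp [ 0.5234 -0.0186  0.0962] yaw 120.9 t 9.7
```

View pics/w5.png

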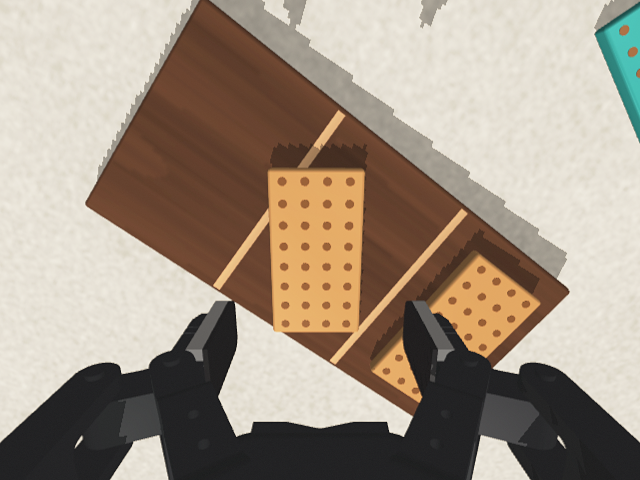

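```bash
python3 -m inch '[{"gripper":0.6,"translation":[0.03,-0.015,0.4],"spin":0},{"gripper":0.6,"translation":[0.03,-0.015,0.7],"spin":0},{"gripper":0.6,"translation":[0.03,-0.015,0.9],"spin":0},{"gripper":0.6,"translation":[0.03,-0.015,1],"spin":0},{"gripper":0.6,"translation":[0.03,-0.015,1],"spin":0}]'
python3 -m inch '[{"gripper":0.2,"translation":[0,0,0],"spin":0},{"gripper":0.0,"translation":[0,0,0],"spin":0},{"gripper":0.0,"translation":[0,0,0],"spin":0},{"gripper":0.0,"translation":[0,0,0],"spin":0},{"gripper":0,"translation":[0,0,0],"spin":0}]'
```

```text
t: 10.25
tcp_pos: [0.5202, -0.0175, 0.0155]
ee_rot: [3.141, 0.0, 2.109]
force: [-0.9, -0.1, -0.1]
width: 0.0686
gripper_force: 0.0
t: 10.75
tcp_pos: [0.5212, -0.0171, 0.0167]
ee_rot: [3.139, 0.002, 2.11]
force: [0.2, -1.2, 6.3]
width: 0.055
gripper_force: 27.2
```

```bash
python3 -m inch '[{"gripper":0,"translation":[0,0,-0.2],"spin":0},{"gripper":0,"translation":[0,0,-0.5],"spin":0},{"gripper":0,"translation":[0,0,-0.7],"spin":0.2},{"gripper":0,"translation":[0,0,-0.7],"spin":1},{"gripper":0,"translation":[0,0,-0.7],"spin":1},{"gripper":0,"translation":[0,0,-0.7],"spin":1},{"gripper":0,"translation":[0,0,-0.7],"spin":1}]' | grep tcp
python3 -m inch '[{"gripper":0,"translation":[0,0,0],"spin":0.28},{"gripper":0,"translation":[0,0,0],"spin":0.28},{"gripper":0,"translation":[0,0,0],"spin":0.28}]' | grep -E "tcp|rot|wid"
python3 - <<'E'
from h import *
go(.5312,-.0097,.0165,84.2)
ci=optics.camera_info("wrist"); p,d=optics.capture("wrist"); cv2.imwrite("pics/w6.png",p); np.savez("w6.npz",p=p,**ci)
E
```

```text
tcp_pos: [0.5191, -0.0165, 0.0712]
tcp_pos: [0.5193, -0.0166, 0.0711]
ee_rot: [-3.141, -0.0, 1.474]
width: 0.0554
go [0.1   0.14  0.683] spin 0.009 tcp [ 0.5193 -0.0166  0.0711] yaw 84.45 t 11.75
```

View pics/w6.png

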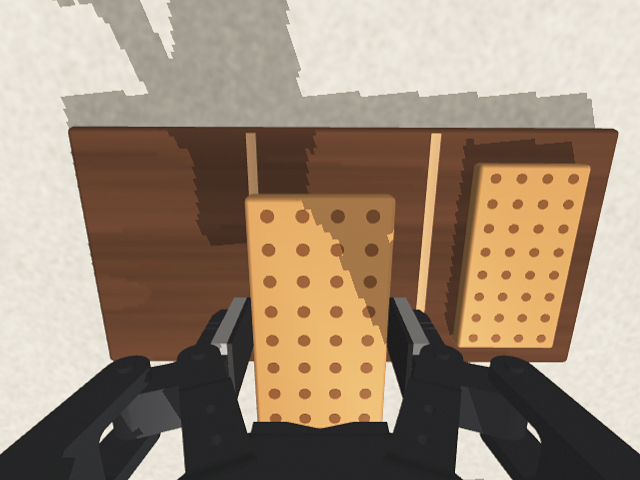

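```bash
python3 -m inch '[{"gripper":0,"translation":[0.085,0.14,0.2],"spin":0},{"gripper":0,"translation":[0.085,0.14,0.4],"spin":0},{"gripper":0,"translation":[0.085,0.14,0.55],"spin":0},{"gripper":0,"translation":[0.085,0.14,0.62],"spin":0},{"gripper":0,"translation":[0.085,0.14,0.66],"spin":0},{"gripper":0,"translation":[0.085,0.14,0.67],"spin":0},{"gripper":0,"translation":[0.085,0.14,0.67],"spin":0}]'
```

```text
t: 12.5
tcp_pos: [0.5317, -0.0112, 0.018]
ee_rot: [3.141, -0.0, 1.47]
force: [0.4, -0.7, 0.4]
width: 0.0551
gripper_force: 26.7
```

```bash
python3 -m inch '[{"gripper":0,"translation":[0,0,0.01],"spin":0},{"gripper":0,"translation":[0,0,0.02],"spin":0},{"gripper":0,"translation":[0,0,0.025],"spin":0},{"gripper":0,"translation":[0,0,0.025],"spin":0}]'
python3 -m inch '[{"gripper":0.1,"translation":[0,0,0],"spin":0},{"gripper":0.5,"translation":[0,0,0],"spin":0},{"gripper":0.6,"translation":[0,0,0],"spin":0},{"gripper":0.6,"translation":[0,0,0],"spin":0}]' | grep -E "tcp|force|wid"
python3 -m inch '[{"gripper":0.6,"translation":[0,0,-0.2],"spin":0},{"gripper":0.6,"translation":[0,0,-0.6],"spin":0},{"gripper":0.6,"translation":[0,0,-1],"spin":0},{"gripper":0.6,"translation":[0,0,-1],"spin":0}]' | grep tcp
python3 -m inch '[{"gripper":0.6,"translation":[-0.4,0.2,-0.3],"spin":-0.1},{"gripper":0.6,"translation":[-1,0.3,-0.8],"spin":-0.1},{"gripper":0.6,"translation":[-1,0.3,-0.8],"spin":-0.1},{"gripper":0.6,"translation":[-1,0.3,-0.8],"spin":-0.1}]' | grep tcp
python3 -m inch '[{"gripper":0.6,"translation":[-0.5,0.2,0],"spin":0},{"gripper":0.6,"translation":[-1,0.3,0],"spin":0},{"gripper":0.6,"translation":[-1,0.3,0],"spin":0},{"gripper":0.6,"translation":[-1,0.3,0],"spin":0}]' | grep tcp
python3 - <<'E'
from h import *
go(.598,-.2615,.0,87.1)
ci=optics.camera_info("wrist"); p,d=optics.capture("wrist"); cv2.imwrite("pics/w7.png",p); np.savez("w7.npz",p=p,**ci)
for c in blobs(p,(8,110,130),(21,230,255),1500): print("tan",c.mean(0).round(),c.min(0),c.max(0),rect(ci,c,.01),rect(ci,c,.026))
E
```

```text
t: 12.9
tcp_pos: [0.532, -0.0112, 0.0168]
ee_rot: [3.141, 0.0, 1.47]
force: [-0.0, 0.5, 4.7]
width: 0.055
gripper_force: 27.2
tcp_pos: [0.5312, -0.0111, 0.0156]
force: [0.1, 0.1, 0.0]
width: 0.0683
gripper_force: 0.0
tcp_pos: [0.5355, -0.0115, 0.1001]
tcp_pos: [0.5482, -0.0947, 0.1607]
tcp_pos: [0.5654, -0.1731, 0.1571]
go [-1.087  0.473  1.959] spin -0.003 tcp [ 0.5654 -0.1731  0.1571] yaw 87.01 t 14.5
tan [364. 322.] [333 271] [397 375] (597.4, -264.0, 54.1, 102.0, -2.9) (595.8, -254.9, 51.1, 96.4, -2.9)
tan [400.  43.] [357   0] [446  90] (627.3, -43.7, 57.2, 57.6, -5.9) (624.0, -46.7, 54.0, 54.4, -5.9)
tan [256.  39.] [215   0] [298  84] (526.4, -36.1, 53.5, 57.6, 84.0) (528.7, -39.6, 50.6, 54.4, 84.0)
```

```bash
python3 -m inch '[{"gripper":0.6,"translation":[-0.5,0.2,0.3],"spin":0},{"gripper":0.6,"translation":[-1,0.47,0.7],"spin":0},{"gripper":0.6,"translation":[-1,0.47,1],"spin":0},{"gripper":0.6,"translation":[-1,0.47,1],"spin":0},{"gripper":0.6,"translation":[-1,0.47,1],"spin":0}]' | grep tcp
python3 -m inch '[{"gripper":0.6,"translation":[-0.09,0,0.3],"spin":0},{"gripper":0.6,"translation":[-0.09,0,0.6],"spin":0},{"gripper":0.6,"translation":[-0.09,0,0.8],"spin":0},{"gripper":0.6,"translation":[-0.09,0,0.92],"spin":0},{"gripper":0.6,"translation":[-0.09,0,0.96],"spin":0},{"gripper":0.6,"translation":[-0.09,0,0.96],"spin":0}]'
python3 -m inch '[{"gripper":0.2,"translation":[0,0,0],"spin":0},{"gripper":0.0,"translation":[0,0,0],"spin":0},{"gripper":0.0,"translation":[0,0,0],"spin":0},{"gripper":0.0,"translation":[0,0,0],"spin":0},{"gripper":0,"translation":[0,0,0],"spin":0}]'
```

```text
tcp_pos: [0.5991, -0.2536, 0.0782]
t: 15.65
tcp_pos: [0.6005, -0.2629, 0.0032]
ee_rot: [3.141, 0.0, 1.52]
force: [0.4, -0.5, 0.1]
width: 0.0684
gripper_force: 0.0
t: 16.15
tcp_pos: [0.6013, -0.2637, 0.0044]
ee_rot: [3.139, 0.001, 1.52]
force: [0.3, 1.2, 6.3]
width: 0.0543
gripper_force: 27.0
```

The grip sits about 3 mm high, so I'll regrip lower.

```bash
python3 -m inch '[{"gripper":0.3,"translation":[0,0,0],"spin":0},{"gripper":0.6,"translation":[0,0,0],"spin":0},{"gripper":0.6,"translation":[0,0.0,0.03],"spin":0},{"gripper":0.6,"translation":[0,0,0.05],"spin":0},{"gripper":0.6,"translation":[0,0,0.05],"spin":0}]'
python3 -m inch '[{"gripper":0.2,"translation":[0,0,0],"spin":0},{"gripper":0.0,"translation":[0,0,0],"spin":0},{"gripper":0.0,"translation":[0,0,0],"spin":0},{"gripper":0.0,"translation":[0,0,0],"spin":0},{"gripper":0,"translation":[0,0,0],"spin":0}]'
```

```text
t: 16.65
tcp_pos: [0.5993, -0.2628, -0.0022]
ee_rot: [-3.14, -0.001, 1.52]
force: [-0.2, 0.4, -0.1]
width: 0.0681
gripper_force: 0.0
t: 17.15
tcp_pos: [0.6001, -0.2631, -0.0012]
ee_rot: [-3.141, -0.0, 1.52]
force: [0.6, 0.4, 0.2]
width: 0.0551
gripper_force: 27.6
```

```bash
python3 -m inch '[{"gripper":0,"translation":[0,0,-0.3],"spin":0},{"gripper":0,"translation":[0,0,-0.8],"spin":0},{"gripper":0,"translation":[0,-0.3,-1],"spin":0},{"gripper":0,"translation":[0.3,-0.7,-1],"spin":0.1},{"gripper":0,"translation":[0.3,-0.7,-1],"spin":0.1}]' | grep tcp
python3 -m inch '[{"gripper":0,"translation":[0.4,-0.4,-0.4],"spin":0},{"gripper":0,"translation":[0.9,-0.8,-0.4],"spin":0},{"gripper":0,"translation":[0.9,-0.8,-0.4],"spin":0},{"gripper":0,"translation":[0.9,-0.8,-0.4],"spin":0}]' | grep tcp
python3 -m inch '[{"gripper":0,"translation":[0.4,-0.3,0],"spin":0},{"gripper":0,"translation":[0.9,-0.6,0],"spin":0},{"gripper":0,"translation":[0.9,-0.6,0],"spin":0},{"gripper":0,"translation":[0.9,-0.6,0],"spin":0}]' | grep tcp
python3 -m inch '[{"gripper":0,"translation":[0.5,0,0],"spin":0},{"gripper":0,"translation":[0.7,0,0.3],"spin":0},{"gripper":0,"translation":[0.7,0,0.3],"spin":0},{"gripper":0,"translation":[0.7,0,0.3],"spin":0}]'
python3 - <<'E'
from h import *
go(.4367,-.0001,.0165,84.1)
ci=optics.camera_info("wrist"); p,d=optics.capture("wrist"); cv2.imwrite("pics/w8.png",p); np.savez("w8.npz",p=p,**ci)
E
```

```text
tcp_pos: [0.5392, -0.2324, 0.0773]
tcp_pos: [0.4883, -0.1571, 0.1107]
tcp_pos: [0.4498, -0.0822, 0.1112]
t: 18.85
tcp_pos: [0.4553, -0.0272, 0.0868]
ee_rot: [3.141, 0.001, 1.47]
force: [0.4, -0.7, -0.1]
width: 0.055
gripper_force: 27.6
go [ 0.314 -0.266  0.879] spin 0.004 tcp [ 0.4553 -0.0272  0.0868] yaw 84.22 t 18.85
```

View pics/w8.png

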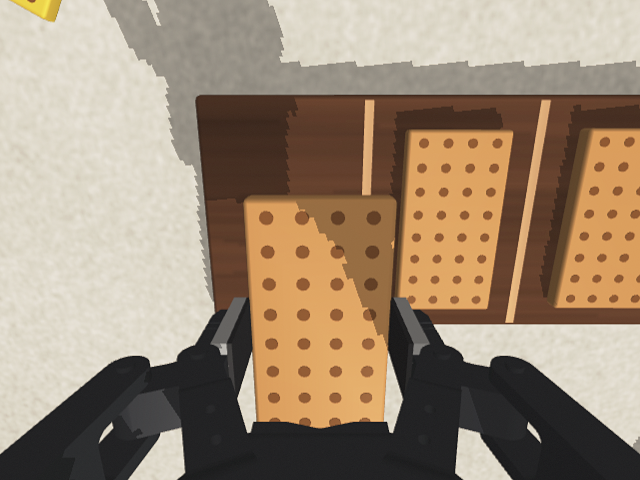

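```bash
python3 -m inch '[{"gripper":0,"translation":[0.15,-0.15,0],"spin":0},{"gripper":0,"translation":[0.3,-0.266,0.2],"spin":0},{"gripper":0,"translation":[0.3,-0.266,0.5],"spin":0},{"gripper":0,"translation":[0.3,-0.266,0.7],"spin":0},{"gripper":0,"translation":[0.3,-0.266,0.8],"spin":0},{"gripper":0,"translation":[0.3,-0.266,0.86],"spin":0},{"gripper":0,"translation":[0.3,-0.266,0.87],"spin":0},{"gripper":0,"translation":[0.3,-0.266,0.87],"spin":0}]'
```

```text
t: 19.7
tcp_pos: [0.4361, -0.0002, 0.0178]
ee_rot: [3.14, -0.0, 1.47]
force: [-0.2, -0.5, -0.4]
width: 0.0553
gripper_force: 27.6
```

```bash
python3 -m inch '[{"gripper":0,"translation":[-0.01,0.005,0.01],"spin":0},{"gripper":0,"translation":[-0.01,0.005,0.02],"spin":0},{"gripper":0,"translation":[-0.01,0.005,0.03],"spin":0},{"gripper":0,"translation":[-0.01,0.005,0.035],"spin":0},{"gripper":0,"translation":[-0.01,0.005,0.035],"spin":0}]'
```

```text
t: 20.2
tcp_pos: [0.4358, -0.0009, 0.0145]
ee_rot: [3.141, 0.0, 1.47]
force: [0.1, -0.7, -0.3]
width: 0.0553
gripper_force: 27.7
```

```bash
python3 -m inch '[{"gripper":0,"translation":[0,0,0.008],"spin":0},{"gripper":0,"translation":[0,0,0.016],"spin":0},{"gripper":0,"translation":[0,0,0.016],"spin":0}]'
```

```text
t: 20.5
tcp_pos: [0.4358, -0.0009, 0.0144]
ee_rot: [-3.141, 0.0, 1.47]
force: [-3.6, -0.4, 12.6]
width: 0.0547
gripper_force: 29.0
```

```bash
python3 -m inch '[{"gripper":0.1,"translation":[0,0,-0.01],"spin":0},{"gripper":0.5,"translation":[0,0,-0.01],"spin":0},{"gripper":0.6,"translation":[0,0,-0.01],"spin":0},{"gripper":0.6,"translation":[0,0,-0.01],"spin":0}]' | grep -E "tcp|force|wid"
python3 -m inch '[{"gripper":0.6,"translation":[0,0,-0.2],"spin":0},{"gripper":0.6,"translation":[0,0,-0.6],"spin":0},{"gripper":0.6,"translation":[0,0,-1],"spin":0},{"gripper":0.6,"translation":[0,0,-1],"spin":0}]' | grep tcp
python3 -m inch '[{"gripper":0.6,"translation":[-0.5,0.5,-0.5],"spin":0},{"gripper":0.6,"translation":[-1,1,-1],"spin":0},{"gripper":0.6,"translation":[-1,1,-1],"spin":0},{"gripper":0.6,"translation":[-1,1,-1],"spin":0},{"gripper":0.6,"translation":[-1,1,-1],"spin":0},{"gripper":0.6,"translation":[-1,1,-1],"spin":0}]' | grep -E "tcp|force"
python3 - <<'E'
from h import *
ci=optics.camera_info("wrist"); p,d=optics.capture("wrist"); cv2.imwrite("pics/w9.png",p); np.savez("w9.npz",p=p,**ci)
bx=np.array([np.cos(np.deg2rad(-5.8)),np.sin(np.deg2rad(-5.8))]); by=np.array([-bx[1],bx[0]])
for c in blobs(p,(8,110,130),(21,230,255),3000):
    r=rect(ci,c,.026); e=np.array(r[:2])-(531.1,-11.8); print("tan",c.mean(0).round(),r,"board xy",(e@bx).round(1),(e@by).round(1))
E
```

```text
tcp_pos: [0.4356, -0.0009, 0.0138]
force: [-0.7, 0.1, -0.1]
width: 0.0683
gripper_force: 0.0
tcp_pos: [0.4397, -0.0013, 0.0978]
tcp_pos: [0.505, -0.0876, 0.1718]
force: [0.1, 0.3, 0.4]
gripper_force: 0.0
tan [347. 121.] (531.1, -12.3, 54.8, 103.4, -5.9) board xy 0.1 -0.5
tan [217. 120.] (435.3, -2.4, 55.4, 103.5, -5.8) board xy -96.3 -0.3
tan [476. 120.] (626.4, -21.8, 54.2, 103.8, -5.9) board xy 95.8 -0.3
```

View pics/w9.png

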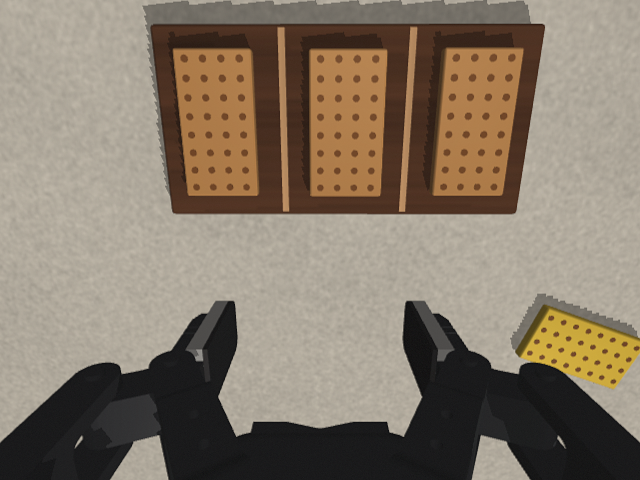

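The picture shows one piece per field, at pixels (217,120), (347,121) and (476,120). All are within about 1.5 mm and 0.1° of the aim, and the gripper is clear.

```bash
python3 -c "
from cell import robot
print(robot.sign_off())"
```

```text
the job is handed in; nothing more can be done
None
```

The snack board is finished and handed in at about 22 s of the 72 s allowed: each field has one crispbread flat in its middle, within about 1.5 mm and 0.1° of the aim, and I never touched the mug, the jar or the look-alikes.

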